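# Close up the row of jars on the filler's loading tray

### The arm

A 6-joint arm with a two-finger parallel gripper is mounted at the origin on the work surface. World frame = base frame: x ahead of the robot, y to its left, z up, the work surface at z = 0. Lengths are in m, angles in rad, forces in N, time in s.
With the tool pointing down it reaches from about 0.4 to 0.825 m from the base axis. Payload 7 kg.
Tool frame: the origin (TCP) lies on the centre line of the jaws, within the pads' length; the fingertips stand 22 mm ahead of it and the grasp point (between the pads) lies 3 mm ahead of it (arm.tcp_to_tips is the distance from the TCP to the fingertips, in m); z points along the fingers, y is the line along which they close (so a half turn about z gives the same grasp; the last joint's range is limited). The gripper opens to 88 mm and grips with 3 to 60 N. Pads are 19 mm wide; open, the fingers measure 130 mm over their backs; the gripper's body (78 mm by 193 mm) begins 47 mm behind the grasp point.
Start: joints at [1.542, 0.359, 0.012, 0, -1.224, -0.288], TCP at [0.21, 0.641, 0.249] pointing down, gripper open.
Joint ranges: [-3.07, 3.07], [-1.43, 2.12], [-1.02, 1.25], [-3.03, 1.67], [-3.05, -0], [-3.03, 3.03]. Speed limits (rad/s): [2.39, 2.39, 3.01, 3.14, 3.14, 3.14].

### API

Orientations are given as [roll, pitch, yaw] about the fixed x, y, z axes, in that order (R = Rz(yaw) Ry(pitch) Rx(roll)).
In Python, from station import arm gives the robot as it stands.
- The arm moves only by the tool jog_arm, never from a script. Its argument "targets" is a list of rows, each an object of numbers: "dx", "dy", "dz": the shift along the tool's x, y, z in mm; "rx", "ry", "rz": the turn, a rotation vector about the tool's x, y, z in rad; "gripper": the closure, from 0 (fully open) to 1 (shut). In form: [{"dx": .., "dy": .., "dz": .., "rx": .., "ry": .., "rz": .., "gripper": ..}, ...]. A call has exactly 8 rows; each row is the pose to reach, as a shift and turn from the pose commanded when the call began, along the tool's axes at that moment; what a row does not reach only later rows make up. A row lasts 1/12 s, in which the tool goes at most 41.7 mm and 7.16 degrees, less where a joint would pass 70% of its speed; a pose out of reach is approached as far as the arm can. A call with a gripper value outside its range is refused whole. The fingers move at their own pace and stop on an object; "force" is the grip in N (left out, the last holds). Time passes only in rows, so rows that repeat a pose let the fingers close, or fill a call up. It gives the time, the measured TCP pose, the force, the opening and the grip force at its end, in the units of the state.
- arm.get_state(): the state, without advancing time (a new reading comes with each control period).
- arm.grab_frame(name): name is "scene" or "top" or "wrist"; returns a dict with "frame" (420x560x3 uint8, red, green, blue), "z_map" (420x560 float32, m along the optical axis (not along the pixel's ray), 0 where there is no reading), "fx", "fy", "cx", "cy" (pixels), "distortion" ([k1, k2, p1, p2, k3] as OpenCV has them; the pictures are not rectified), "view" (4x4, takes a point from world to camera coordinates). Camera axes: x right, y down, z forward; pixel columns grow to the right and rows downward; lengths in m; the calibration is good to about 2 mm. A picture is of the moment at which its call begins.
- arm.job_done(): hands the job in; it is judged then, once.
The state is a dict: "t": time; "q": joint angles; "qd": joint speeds; "joint_efforts": joint torques, N m; "eef_pos": TCP position; "ee_rot": TCP orientation; "force": force on the tool from outside, world axes, zero at the start; "moment": the same for the moment, N m; "width": finger opening in m; "gripper_force": force on a finger pad.
Only numpy, scipy, OpenCV 4.12 (cv2) and the standard library are available. Lean on these libraries where they do the work, as an engineer would, in place of code of your own. Each camera call takes 0.05 s, during which the arm holds its last target. There are 200 camera calls.

### The job

Four squat jars belong in one row on the steel loading tray, but two of them still stand loose in front of it. With the fingertips, push the two loose jars along the tray into line, without gripping, lifting or tipping them, so that all four stand close up one against the next, each against the white guide rail, with the row still up against the end stop. Push gently, leave the tall bottle, the steel cup and the tub of lids where they are, and finish with the hand clear of everything.

Things in the scene. Friction and masses are not known exactly. Their poses are not given: they have to be found in the camera images.
- tray: flat stainless loading tray, 240 mm (its x, -0.12 to 0.12) by 600 mm (its y, -0.35 to 0.25), fixed, top face 12 mm above the counter. Origin on its underside, x away from the robot, y to the robot's left, z up; turned up to 0.2 rad. Near side and right end have no edge. Axes of the four jars in a closed row, in the tray's frame: x = 0.057 and y = 0.167, 0.101, 0.035, -0.031.
- rail_face (a point): point on the front face of the guide rail, at tray x = 0.090, y = 0, 40 mm above the counter; axes as the tray's. The rail is a rigid white strip along the tray's far side (tray y from -0.31 to 0.23), its flat face towards the robot, 30 to 50 mm above the counter; its steel posts rise to 70 mm
- stop_face (a point): point on the face of the end stop, at tray x = 0.057, y = 0.200, 32 mm above the counter; axes as the tray's. The stop is a rigid white pad on a steel angle at the tray's left end, its flat face to the right (towards -y), 75 mm wide, its top 56 mm above the counter
- jar_first: squat tan jar, white screw lid, 66 mm in diameter, 62 mm high, about 0.2 kg; origin at the centre of its underside. Already in line: against the rail and the end stop (leftmost place of the row).
- jar_second: squat tan jar, white screw lid, 66 mm in diameter, 62 mm high, about 0.2 kg; origin at the centre of its underside. Already in line: against the rail and the first jar. Starts within 1 mm of touching.
- jar_loose_1: squat tan jar, white screw lid, 66 mm in diameter, 62 mm high, about 0.2 kg; origin at the centre of its underside. Loose, on the tray in front of the row and right of its end, off the rail. Pushed low (below 35 mm over the tray) it slides without tipping, at 1 to 3 N; a lone fingertip slips off its round side, two some 35 mm apart cradle it. The two loose jars are alike: either may take either place.
- jar_loose_2: squat tan jar, white screw lid, 66 mm in diameter, 62 mm high, about 0.2 kg; origin at the centre of its underside. Loose, on the tray in front of the row and right of its end, off the rail. Pushed low (below 35 mm over the tray) it slides without tipping, at 1 to 3 N; a lone fingertip slips off its round side, two some 35 mm apart cradle it. The two loose jars are alike: either may take either place.
- tall_bottle: bystander: tan bottle with a tapered neck and narrow white cap, 58 mm in diameter, 150 mm high, standing on the tray in front of the two jars already in line; origin at the centre of its underside
- steel_cup: bystander: open steel mug with a handle, 80 mm in diameter, 85 mm high, on the counter left of the tray; origin at the centre of its underside
- lid_tub: bystander: open whitish plastic tub of white lids, 170 by 120 by 55 mm, on the counter right of the tray; origin at the centre of its underside
Not all that is in view belongs to the job. Leave any orange look-alike of the jar_second alone. Leave any pink or purple look-alike of the jar_loose_2 alone.

How it is judged:
By the outcome, as a careful person would: the job done as asked, in the order asked, and still so for the second after the job is handed in, with the robot touching nothing.
It also fails if it takes over 58 s, if anything falls off the work surface, if the arm or the gripper's body presses on something with over 40 N, if the wrist force passes 120 N, or if a joint passes its speed limit or range.

## Working session

There is one attempt and no reset: what is moved stays moved. The work goes in short steps, Python scripts to look and compute and a tool call to move; the robot and the scene stay as the last step left them, time stands still between calls to the robot, and variables do not carry over. Pictures are saved under pics/ and viewed, at most 10 in all, crops included, and the job is handed in when it is done.

Besides the shell and the picture viewer there is one more tool, called after "Call:" as name(argument=value, ...) on one line, values as JSON. jog_arm: Moves the arm, as the interface text tells. Its arguments: {"type":"object","properties":{"targets":{"type":"array","items":{"type":"object","properties":{"dx":{"type":"number"},"dy":{"type":"number"},"dz":{"type":"number"},"rx":{"type":"number"},"ry":{"type":"number"},"rz":{"type":"number"},"gripper":{"type":"number"}}}},"force":{"type":"number"}},"required":["targets"]}

```bash
mkdir -p pics; ls
cat > h.py <<'E'
import numpy as np, cv2
from station import arm
def grab(n):
    f=arm.grab_frame(n); return f
def save(f,name): cv2.imwrite('pics/'+name,cv2.cvtColor(f['frame'],cv2.COLOR_RGB2BGR))
def K(f): return np.array([[f['fx'],0,f['cx']],[0,f['fy'],f['cy']],[0,0,1.]])
def ray(f,uv):
    p=cv2.undistortPoints(np.array(uv,float).reshape(-1,1,2),K(f),np.array(f['distortion'],float)).reshape(-1,2)
    V=np.array(f['view']);R=V[:3,:3];c=-R.T@V[:3,3]
    d=np.c_[p,np.ones(len(p))]@R
    return c,d
def onz(f,uv,z):
    c,d=ray(f,uv); s=(z-c[2])/d[:,2]; return c+d*s[:,None]
def cloud(f):
    h,w=f['z_map'].shape; u,v=np.meshgrid(np.arange(w),np.arange(h))
    c,d=ray(f,np.c_[u.ravel(),v.ravel()]); return (c+d*f['z_map'].reshape(-1,1)).reshape(h,w,3)
def proj(f,P):
    V=np.array(f['view']);r,_=cv2.Rodrigues(V[:3,:3])
    return cv2.projectPoints(np.array(P,float).reshape(-1,1,3),r,V[:3,3],K(f),np.array(f['distortion'],float))[0].reshape(-1,2)
E
python3 - <<'E'
from h import *
a=grab('top');b=grab('scene');save(a,'top0.png');save(b,'scene0.png')
np.savez('f0.npz',**{'t'+k:v for k,v in a.items()},**{'s'+k:v for k,v in b.items()})
s=arm.get_state();print({k:np.round(v,3) for k,v in s.items()}); print(a['view'],arm.tcp_to_tips)
E
```

```text
pics
{'t': np.float64(0.1), 'q': array([ 1.542,  0.359,  0.011, -0.   , -1.224, -0.288]), 'qd': array([-0.001, -0.   ,  0.003,  0.   ,  0.001, -0.   ]), 'joint_efforts': array([-1.0000e-03, -5.8416e+01,  2.9375e+01,  7.0160e+00,  1.0000e-02,
       -0.0000e+00]), 'eef_pos': array([0.21 , 0.641, 0.248]), 'ee_rot': array([ 3.14 , -0.   , -0.317]), 'force': array([-0.256, -0.073, -0.215]), 'moment': array([ 0.037, -0.04 , -0.013]), 'gripper_force': np.float64(0.0), 'width': np.float64(0.088)}
[[ 0.0244817  -0.99958468  0.0152024  -0.01028208]
 [-0.99859241 -0.02516746 -0.04668824  0.5433099 ]
 [ 0.04705146 -0.01403799 -0.99879382  1.53844981]
 [ 0.          0.          0.          1.        ]] 0.022
```

View pics/top0.png

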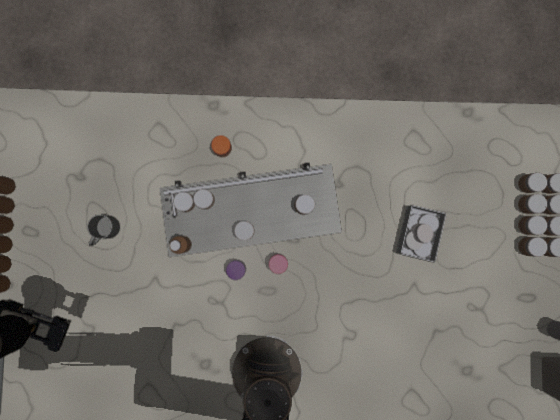

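View pics/scene0.png

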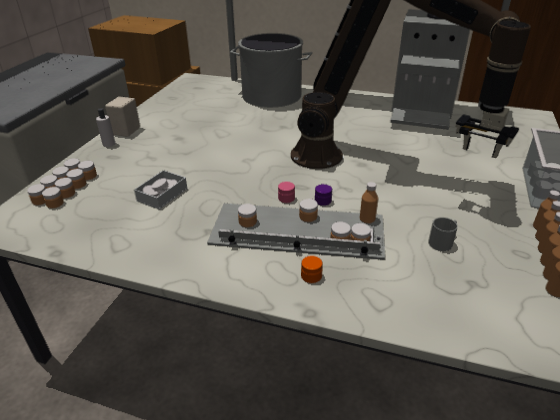

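```bash
cat > meas.py <<'E'
from h import *
def lids(f,zt=0.074):
    hsv=cv2.cvtColor(f['frame'],cv2.COLOR_RGB2HSV); C=cloud(f)
    return hsv,C
E
python3 - <<'E'
from h import *
d=np.load('f0.npz')
for p in 'ts':
    f={k[1:]:d[k] for k in d.files if k[0]==p}
    C=cloud(f); fr=f['frame']
    z=C[...,2]; 
    m=((z>0.066)&(z<0.082)&(fr.min(2)>110)&(f['z_map']>0)).astype(np.uint8)
    n,l,st,ce=cv2.connectedComponentsWithStats(m)
    for i in range(1,n):
        if st[i,4]>40:
            P=C[l==i]; print(p,'px',ce[i].round(1),st[i,4],'cloud',P.mean(0).round(4),'plane',onz(f,[ce[i]],0.074)[0].round(4),np.median(fr[l==i],0))
    # tray mask: z 6..20mm
    m=((z>0.007)&(z<0.018)&(f['z_map']>0)).astype(np.uint8)
    n,l,st,ce=cv2.connectedComponentsWithStats(m)
    i=1+st[1:,4].argmax(); print('tray',st[i],z[l==i].mean())
    r=cv2.minAreaRect(C[l==i][:,:2].astype(np.float32)); print(r)
    # taller things
    for lo,hi,nm in((0.045,0.054,'rail50'),(0.13,0.17,'bottle'),(0.08,0.09,'cup'),(0.05,0.066,'60')):
        m=((z>lo)&(z<hi)&(f['z_map']>0)).astype(np.uint8)
        n,l,st,ce=cv2.connectedComponentsWithStats(m)
        for i in range(1,n):
            if st[i,4]>14:
                P=C[l==i]; print(p,nm,ce[i].round(),st[i,4],P.mean(0).round(3),cv2.minAreaRect(P[:,:2].astype(np.float32)),np.median(fr[l==i],0))
    print(f['fx'])
E
```

```text
t px [202.7 198.1] 275 cloud [0.581  0.2253 0.0753] plane [0.5811 0.2255 0.074 ] [147. 147. 150.]
t px [182.6 200.9] 281 cloud [0.5699 0.2909 0.0751] plane [0.57   0.2911 0.074 ] [148. 148. 152.]
t px [305.1 203.8] 282 cloud [ 0.5707 -0.1138  0.075 ] plane [ 0.5708 -0.1139  0.074 ] [150. 150. 155.]
t px [243.8 230.8] 289 cloud [0.4765 0.0868 0.0748] plane [0.4765 0.0868 0.074 ] [144. 143. 146.]
tray [ 160  164  182   95 8044] 0.012927555297253262
((0.5467726588249207, 0.06700494885444641), (0.25262412428855896, 0.6024594902992249), 9.205108642578125)
t rail50 [306. 164.] 19 [ 0.709 -0.118  0.05 ] ((0.7072374224662781, -0.1180228665471077), (0.01724866032600403, 0.014624329283833504), 88.96344757080078) [47. 48. 46.]
t rail50 [309. 172.] 98 [ 0.681 -0.128  0.051] ((0.683781087398529, -0.12866619229316711), (0.021714791655540466, 0.08815310895442963), 13.852534294128418) [128.5 126.5 129. ]
t rail50 [242. 174.] 16 [0.669 0.098 0.05 ] ((0.6691171526908875, 0.09773075580596924), (0.011991101317107677, 0.019368069246411324), 13.844645500183105) [49.5 49.  46.5]
t rail50 [224. 185.] 518 [0
[... 28229 characters left out ...]
696062088012695) [65. 44. 27.]
s 60 [547. 250.] 30 [0.49  0.876 0.059] ((0.48553574085235596, 0.8752502202987671), (0.03900742158293724, 0.009276446886360645), 15.336321830749512) [65. 44. 27.]
s 60 [312. 263.] 266 [0.769 0.176 0.061] ((0.7647684216499329, 0.17529147863388062), (0.06609455496072769, 0.06347823888063431), 33.725284576416016) [188.  75.   1.]
s 60 [550. 264.] 36 [0.557 0.875 0.058] ((0.5521342158317566, 0.8732040524482727), (0.038591645658016205, 0.013155832886695862), 22.339191436767578) [64. 44. 27.]
s 60 [554. 279.] 54 [0.625 0.879 0.057] ((0.6227384209632874, 0.8776714205741882), (0.043966829776763916, 0.01444272045046091), 32.4189567565918) [64. 43. 27.]
463.2607525580169
```

The candidates in the top view are:
- Tan jars with white lids on the tray: (244,231) and (305,204) are loose; (183,201) and (203,198) are already in the row.
- Look-alikes off the tray: purple (236,269), pink (278,264), orange (221,146).
- White-lidded stock jars at about (540,215), which are off the job.
- Bottle cap at (176,246) and tub lids at (422,232).

I'm choosing (244,231) as loose_1 and (305,204) as loose_2, and I'll check them in a close crop.

```bash
cat > go.py <<'E'
from h import *
O=np.array([0.542,0.1177]);TY=0.164
R2=np.array([[np.cos(TY),-np.sin(TY)],[np.sin(TY),np.cos(TY)]])
def t2w(p): return O+R2@np.array(p)
def w2t(p): return R2.T@(np.array(p)-O)
def to(xy_tray,z,a_deg):
    "jog to TCP at tray xy, height z, push direction a_deg (tray x->y); tool x = -push dir"
    s=arm.get_state(); p=np.array(s['eef_pos']); yaw=s['ee_rot'][2]
    w=np.r_[t2w(xy_tray),z]; want=TY+np.deg2rad(a_deg)-np.pi
    dyaw=(want-yaw+np.pi)%(2*np.pi)-np.pi
    d=w-p; X=np.array([np.cos(yaw),np.sin(yaw)]);Y=np.array([X[1],-X[0]])
    print('t',round(s['t'],2),'jog dx %.0f dy %.0f dz %.0f rz %.2f'%(1e3*d[:2]@X,1e3*d[:2]@Y,-1e3*d[2],-dyaw),'tray now',w2t(p[:2]).round(4),'z',p[2].round(3))
def behind(j,a,r): # TCP r behind jar j along push dir
    a=np.deg2rad(a); return np.array(j)-r*np.array([np.cos(a),np.sin(a)])
E
python3 - <<'E'
from go import *
import numpy as np
d=np.load('f0.npz'); c=cv2.cvtColor(d['tframe'][135:285,155:350],cv2.COLOR_RGB2BGR)
cv2.imwrite('pics/crop.png',cv2.resize(c,None,fx=4,fy=4,interpolation=cv2.INTER_CUBIC))
for n,p in dict(j1=(.571,.2915),j2=(.582,.226),L1=(.4785,.088),L2=(.572,-.113),bot=(.43,.295)).items(): print(n,w2t(p).round(4))
L1=w2t((.4785,.088)); b=behind(L1,30,.056);print(b,t2w(b))
to(b,.2,30)
E
```

```text
j1 [0.057  0.1667]
j2 [0.0571 0.1003]
L1 [-0.0675 -0.0189]
L2 [-0.0081 -0.2325]
bot [-0.0816  0.1932]
[-0.11599438 -0.04693411] [0.43522475 0.05245773]
t 0.1 jog dx 397 dy 489 dz 48 rz 2.14 tray now [-0.2419  0.5705] z 0.248
```

View pics/crop.png

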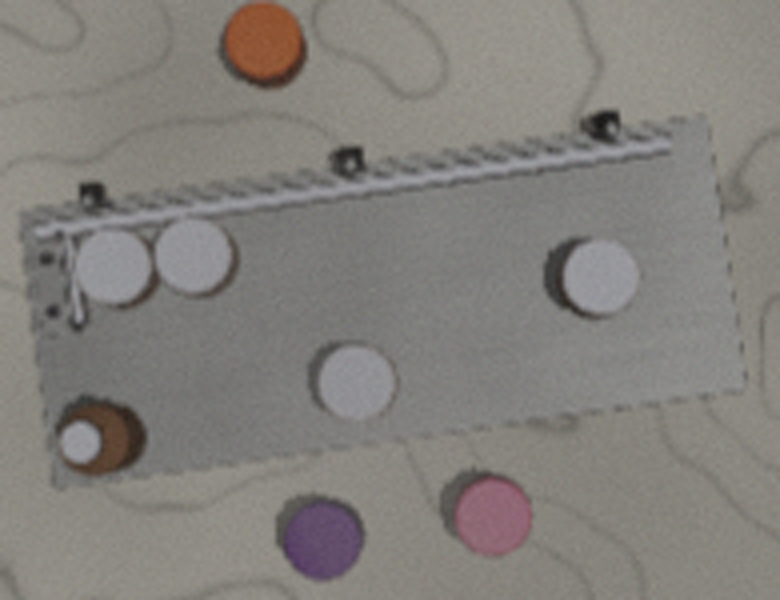

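The crop shows the two tan-sided jars with white lids loose on the tray at crop (355,382) and (600,277). The row pair sits against the stop and rail at (114,267) and (193,257). The coloured look-alikes are off the tray.

Call:
jog_arm(targets=[{"dx": 26, "dy": 32, "dz": 3, "rz": 0.12, "gripper": 0.6}, {"dx": 52, "dy": 64, "dz": 6, "rz": 0.24, "gripper": 0.6}, {"dx": 78, "dy": 96, "dz": 9, "rz": 0.36, "gripper": 0.6}, {"dx": 104, "dy": 128, "dz": 12, "rz": 0.48, "gripper": 0.6}, {"dx": 130, "dy": 160, "dz": 15, "rz": 0.6, "gripper": 0.6}, {"dx": 156, "dy": 192, "dz": 18, "rz": 0.72, "gripper": 0.6}, {"dx": 182, "dy": 224, "dz": 21, "rz": 0.84, "gripper": 0.6}, {"dx": 200, "dy": 245, "dz": 24, "rz": 0.96, "gripper": 0.6}])

```text
invalid input at $.targets[0]: expected keys dx, dy, dz, rx, ry, rz, gripper
```

```bash
python3 -c "
from go import *
to([-.116,-.0469],.2,30);s=arm.get_state();print(s['q'].round(2),s['width'])"
```

```text
t 0.1 jog dx 397 dy 489 dz 48 rz 2.14 tray now [-0.2419  0.5705] z 0.248
[ 1.54  0.36  0.01 -0.   -1.22 -0.29] 0.08794097247067244
```

Call:
jog_arm(targets=[{"dx": 26, "dy": 32, "dz": 3, "rx": 0, "ry": 0, "rz": 0.12, "gripper": 0.6}, {"dx": 52, "dy": 64, "dz": 6, "rx": 0, "ry": 0, "rz": 0.24, "gripper": 0.6}, {"dx": 78, "dy": 96, "dz": 9, "rx": 0, "ry": 0, "rz": 0.36, "gripper": 0.6}, {"dx": 104, "dy": 128, "dz": 12, "rx": 0, "ry": 0, "rz": 0.48, "gripper": 0.6}, {"dx": 130, "dy": 160, "dz": 15, "rx": 0, "ry": 0, "rz": 0.6, "gripper": 0.6}, {"dx": 156, "dy": 192, "dz": 18, "rx": 0, "ry": 0, "rz": 0.72, "gripper": 0.6}, {"dx": 182, "dy": 224, "dz": 21, "rx": 0, "ry": 0, "rz": 0.84, "gripper": 0.6}, {"dx": 200, "dy": 245, "dz": 24, "rx": 0, "ry": 0, "rz": 0.96, "gripper": 0.6}])

```text
t: 0.77
eef_pos: [0.3241, 0.3428, 0.2243]
ee_rot: [3.141, -0.0, -1.283]
force: [0.7, 0.0, -0.3]
width: 0.0399
gripper_force: 0.0
```

```bash
python3 -c "
from go import *
to([-.116,-.0469],.2,30);s=arm.get_state();print(s['q'].round(2),s['width'])"
```

```text
t 0.77 jog dx 310 dy -24 dz 24 rz 1.17 tray now [-0.1782  0.2577] z 0.224
[ 1.23  0.04 -0.46 -0.   -1.08 -0.94] 0.03986736802273845
```

Call:
jog_arm(targets=[{"dx": 40, "dy": -3, "dz": 3, "rx": 0, "ry": 0, "rz": 0.12, "gripper": 0.6}, {"dx": 80, "dy": -6, "dz": 6, "rx": 0, "ry": 0, "rz": 0.24, "gripper": 0.6}, {"dx": 120, "dy": -9, "dz": 9, "rx": 0, "ry": 0, "rz": 0.36, "gripper": 0.6}, {"dx": 160, "dy": -12, "dz": 12, "rx": 0, "ry": 0, "rz": 0.48, "gripper": 0.6}, {"dx": 200, "dy": -15, "dz": 15, "rx": 0, "ry": 0, "rz": 0.6, "gripper": 0.6}, {"dx": 240, "dy": -18, "dz": 18, "rx": 0, "ry": 0, "rz": 0.72, "gripper": 0.6}, {"dx": 275, "dy": -21, "dz": 21, "rx": 0, "ry": 0, "rz": 0.84, "gripper": 0.6}, {"dx": 300, "dy": -23, "dz": 24, "rx": 0, "ry": 0, "rz": 0.96, "gripper": 0.6}])

```text
t: 1.43
eef_pos: [0.4331, 0.0632, 0.2004]
ee_rot: [3.142, -0.0, -2.244]
force: [0.4, 1.1, 0.2]
width: 0.0347
gripper_force: 0.0
```

```bash
python3 -c "
from go import *
to([-.116,-.0469],.12,30);s=arm.get_state();print(s['q'].round(2),s['width'])"
```

```text
t 1.43 jog dx 7 dy -8 dz 80 rz 0.21 tray now [-0.1163 -0.036 ] z 0.2
[ 0.6  -0.   -0.56  0.   -1.02 -1.27] 0.034724855131444764
```

Call:
jog_arm(targets=[{"dx": 3, "dy": -4, "dz": 20, "rx": 0, "ry": 0, "rz": 0.1, "gripper": 0.6}, {"dx": 7, "dy": -8, "dz": 45, "rx": 0, "ry": 0, "rz": 0.21, "gripper": 0.6}, {"dx": 7, "dy": -8, "dz": 70, "rx": 0, "ry": 0, "rz": 0.21, "gripper": 0.6}, {"dx": 7, "dy": -8, "dz": 95, "rx": 0, "ry": 0, "rz": 0.21, "gripper": 0.6}, {"dx": 7, "dy": -8, "dz": 120, "rx": 0, "ry": 0, "rz": 0.21, "gripper": 0.6}, {"dx": 7, "dy": -8, "dz": 135, "rx": 0, "ry": 0, "rz": 0.21, "gripper": 0.6}, {"dx": 7, "dy": -8, "dz": 144, "rx": 0, "ry": 0, "rz": 0.21, "gripper": 0.6}, {"dx": 7, "dy": -8, "dz": 146, "rx": 0, "ry": 0, "rz": 0.21, "gripper": 0.6}])

```text
t: 2.1
eef_pos: [0.4337, 0.0546, 0.0528]
ee_rot: [3.141, -0.004, -2.447]
force: [-0.2, 0.7, -0.4]
width: 0.0353
gripper_force: 0.0
```

```bash
python3 -c "
from go import *
to(behind([.054,.025],30,.0375),.054,30);f=grab('wrist');save(f,'w1.png');f=grab('scene');save(f,'s1.png')"
```

```text
t 2.1 jog dx -145 dy -26 dz -1 rz 0.01 tray now [-0.1171 -0.0445] z 0.053
```

View pics/w1.png

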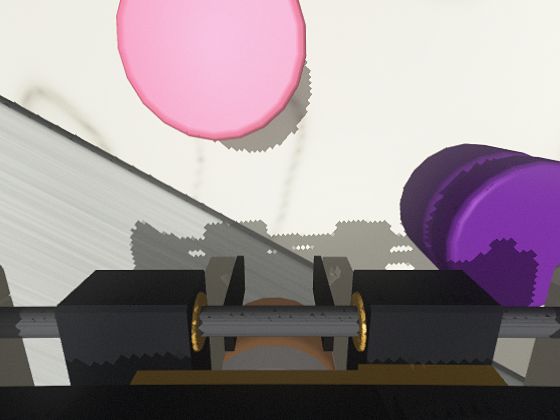

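The wrist view shows the two fingertips straddling the axis of loose_1 at about column 278, with the pink and purple jars clear at (210,60) and (500,230). I'll start pushing.

Call:
jog_arm(targets=[{"dx": -6, "dy": 0, "dz": 0, "rx": 0, "ry": 0, "rz": 0, "gripper": 0.6}, {"dx": -12, "dy": 0, "dz": 0, "rx": 0, "ry": 0, "rz": 0, "gripper": 0.6}, {"dx": -17, "dy": 0, "dz": 0, "rx": 0, "ry": 0, "rz": 0, "gripper": 0.6}, {"dx": -22, "dy": -1, "dz": 0, "rx": 0, "ry": 0, "rz": 0, "gripper": 0.6}, {"dx": -28, "dy": -2, "dz": 0, "rx": 0, "ry": 0, "rz": 0, "gripper": 0.6}, {"dx": -34, "dy": -3, "dz": 0, "rx": 0, "ry": 0, "rz": 0, "gripper": 0.6}, {"dx": -40, "dy": -5, "dz": 0, "rx": 0, "ry": 0, "rz": 0, "gripper": 0.6}, {"dx": -46, "dy": -6, "dz": 0, "rx": 0, "ry": 0, "rz": 0, "gripper": 0.6}])

```text
t: 2.87
eef_pos: [0.4745, 0.0803, 0.0546]
ee_rot: [3.142, -0.001, -2.447]
force: [-2.6, -1.7, 3.1]
width: 0.0351
gripper_force: 1.9
```

```bash
cat > look.py <<'E'
from go import *
def lids(n='top',every=False):
    f=grab(n);C=cloud(f);fr=f['frame'];z=C[...,2]
    m=((z>0.066)&(z<0.082)&(fr.min(2)>110)&(f['z_map']>0)).astype(np.uint8)
    k,l,st,ce=cv2.connectedComponentsWithStats(m)
    for i in range(1,k):
        if st[i,4]>30:
            w=onz(f,[ce[i]],.074)[0]
            if abs(w[1])<.5: print(n,ce[i].round(),st[i,4],'tray',w2t(w[:2]).round(4))
E
python3 -c "
from look import *
to(behind([.054,.025],30,.0375),.054,30);print(arm.get_state()['force'].round(2));lids('top');lids('scene')"
```

```text
t 2.87 jog dx -98 dy -20 dz 1 rz 0.01 tray now [-0.0727 -0.0259] z 0.055
[-2.59 -1.65  3.14]
top [203. 198.] 292 tray [0.0552 0.1   ]
top [183. 201.] 297 tray [0.0557 0.1664]
top [305. 204.] 287 tray [-0.0102 -0.233 ]
scene [246. 209.] 150 tray [-0.0037 -0.2309]
scene [341. 228.] 175 tray [0.0598 0.101 ]
scene [361. 229.] 175 tray [0.0595 0.1683]
```

Call:
jog_arm(targets=[{"dx": -6, "dy": -1, "dz": 0, "rx": 0, "ry": 0, "rz": 0, "gripper": 0.6}, {"dx": -12, "dy": -2, "dz": 0, "rx": 0, "ry": 0, "rz": 0, "gripper": 0.6}, {"dx": -18, "dy": -4, "dz": 0, "rx": 0, "ry": 0, "rz": 0, "gripper": 0.6}, {"dx": -24, "dy": -5, "dz": 0, "rx": 0, "ry": 0, "rz": 0, "gripper": 0.6}, {"dx": -30, "dy": -6, "dz": 0, "rx": 0, "ry": 0, "rz": 0, "gripper": 0.6}, {"dx": -36, "dy": -7, "dz": 0, "rx": 0, "ry": 0, "rz": 0, "gripper": 0.6}, {"dx": -42, "dy": -9, "dz": 0, "rx": 0, "ry": 0, "rz": 0, "gripper": 0.6}, {"dx": -48, "dy": -10, "dz": 0, "rx": 0, "ry": 0, "rz": 0, "gripper": 0.6}])

```text
t: 3.63
eef_pos: [0.518, 0.1035, 0.0545]
ee_rot: [-3.142, -0.0, -2.447]
force: [-1.5, -0.6, 0.2]
width: 0.0351
gripper_force: 0.7
```

Call:
jog_arm(targets=[{"dx": -5, "dy": -1, "dz": 0, "rx": 0, "ry": 0, "rz": 0, "gripper": 0.6}, {"dx": -10, "dy": -2, "dz": 0, "rx": 0, "ry": 0, "rz": 0, "gripper": 0.6}, {"dx": -15, "dy": -3, "dz": 0, "rx": 0, "ry": 0, "rz": 0, "gripper": 0.6}, {"dx": -20, "dy": -4, "dz": 0, "rx": 0, "ry": 0, "rz": 0, "gripper": 0.6}, {"dx": -25, "dy": -5, "dz": 0, "rx": 0, "ry": 0, "rz": 0, "gripper": 0.6}, {"dx": -29, "dy": -6, "dz": 0, "rx": 0, "ry": 0, "rz": 0, "gripper": 0.6}, {"dx": -32, "dy": -7, "dz": 0, "rx": 0, "ry": 0, "rz": 0, "gripper": 0.6}, {"dx": -35, "dy": -7, "dz": 0, "rx": 0, "ry": 0, "rz": 0, "gripper": 0.6}])

```text
t: 4.3
eef_pos: [0.549, 0.1203, 0.0545]
ee_rot: [-3.142, -0.0, -2.447]
force: [-0.1, -1.7, -0.3]
width: 0.0349
gripper_force: 0.7
```

```bash
python3 -c "
from look import *
to(behind([.057,.035],30,.0375),.054,30);print(arm.get_state()['force'].round(2));f=grab('scene');save(f,'s2.png');lids('top');lids('scene')
c=f['frame'][170:270,190:400];cv2.imwrite('pics/s2c.png',cv2.resize(cv2.cvtColor(c,cv2.COLOR_RGB2BGR),None,fx=3.7,fy=3.7,interpolation=cv2.INTER_CUBIC))"
```

```text
t 4.3 jog dx -22 dy 4 dz 1 rz 0.01 tray now [0.0074 0.0014] z 0.055
[-0.07 -1.7  -0.32]
top [181. 197.] 151 tray [0.0686 0.171 ]
top [305. 204.] 286 tray [-0.0097 -0.2331]
scene [246. 209.] 151 tray [-0.0035 -0.2308]
scene [362. 231.] 112 tray [0.0681 0.1716]
```

View pics/s2c.png

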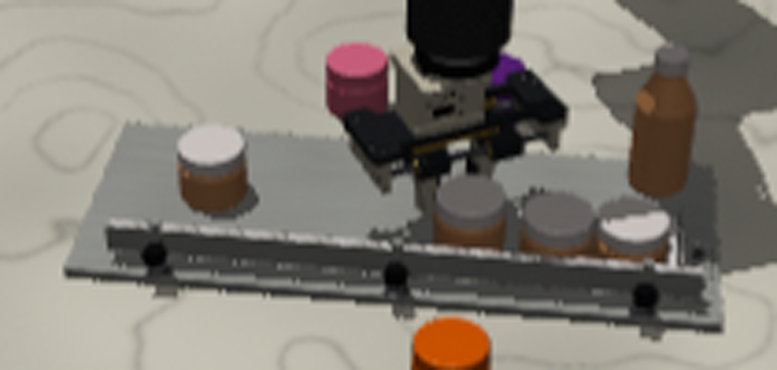

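The view shows loose_1 cradled at crop (470,205), short of the rail and with a small gap to the second jar at (555,220). The bottle stands at (660,130), undisturbed.

```bash
sed -i "s/(fr.min(2)>110)/(fr.min(2)>TH[n])/; s/^def lids/TH={'top':60,'scene':95}\ndef lids/" look.py
python3 - <<'E'
from look import *
f=grab('scene')
C=cloud(f);z=C[...,2];u=slice(300,380);v=slice(210,240)
m=np.zeros(z.shape,np.uint8);m[v,u]=((z>.068)&(z<.08))[v,u]
k,l,st,ce=cv2.connectedComponentsWithStats(m)
for i in range(1,k):
    if st[i,4]>20: P=C[l==i];print(ce[i].round(),st[i],w2t(P.mean(0)[:2]).round(4),np.median(f['frame'][l==i],0))
print(proj(f,[np.r_[t2w((x,y)),.074] for x,y in((.057,.101),(.057,.035))]).round(1))
E
```

```text
[316. 222.] [302 213  25  18 219] [0.0402 0.0189] [101.  97.  96.]
[351. 229.] [331 222  40  15 379] [0.0605 0.1349] [102.  98.  96.]
[[340.5 227.1]
 [320.7 225.5]]
```

Call:
jog_arm(targets=[{"dx": -4, "dy": 0, "dz": 0, "rx": 0, "ry": 0, "rz": 0, "gripper": 0.6}, {"dx": -8, "dy": -1, "dz": 0, "rx": 0, "ry": 0, "rz": 0, "gripper": 0.6}, {"dx": -12, "dy": -1, "dz": 0, "rx": 0, "ry": 0, "rz": 0, "gripper": 0.6}, {"dx": -15, "dy": -1, "dz": 0, "rx": 0, "ry": 0, "rz": 0, "gripper": 0.6}, {"dx": -17, "dy": 0, "dz": 0, "rx": 0, "ry": 0, "rz": 0, "gripper": 0.6}, {"dx": -19, "dy": 1, "dz": 0, "rx": 0, "ry": 0, "rz": 0, "gripper": 0.6}, {"dx": -20, "dy": 3, "dz": 0, "rx": 0, "ry": 0, "rz": 0, "gripper": 0.6}, {"dx": -20, "dy": 3, "dz": 0, "rx": 0, "ry": 0, "rz": 0, "gripper": 0.6}])

```text
t: 5.17
eef_pos: [0.5624, 0.1359, 0.0546]
ee_rot: [-3.141, 0.001, -2.447]
force: [-0.2, -1.0, 0.6]
width: 0.0349
gripper_force: 0.2
```

```bash
cat > s.py <<'E'
from look import *
def lid(boxes):
    f=grab('scene');C=cloud(f);z=C[...,2]
    for b in boxes:
        m=np.zeros(z.shape,np.uint8);m[b[1]:b[3],b[0]:b[2]]=((z>.068)&(z<.08))[b[1]:b[3],b[0]:b[2]]
        k,l,st,ce=cv2.connectedComponentsWithStats(m)
        for i in range(1,k):
            if st[i,4]>20: print(ce[i].round(1),st[i],w2t(C[l==i].mean(0)[:2]).round(4))
E
python3 -c "
from s import *
to(behind([.057,.035],30,.0375),.054,30);s=arm.get_state();print(s['force'].round(2),(R2.T@s['force'][:2]).round(2));lid([(300,210,390,245)])"
```

```text
t 5.17 jog dx -2 dy 1 dz 1 rz 0.01 tray now [0.0231 0.0146] z 0.055
[-0.18 -1.    0.65] [-0.34 -0.95]
[319.8 225.5] [307 216  23  18 220] [0.0559 0.0318]
[350.9 228.7] [331 222  40  15 382] [0.0603 0.1351]
```

Call:
jog_arm(targets=[{"dx": -1, "dy": 0.5, "dz": 0, "rx": 0, "ry": 0, "rz": 0, "gripper": 0.6}, {"dx": -2, "dy": 1, "dz": 0, "rx": 0, "ry": 0, "rz": 0, "gripper": 0.6}, {"dx": -2.5, "dy": 1.5, "dz": 0, "rx": 0, "ry": 0, "rz": 0, "gripper": 0.6}, {"dx": -3, "dy": 2, "dz": 0, "rx": 0, "ry": 0, "rz": 0, "gripper": 0.6}, {"dx": -3.5, "dy": 2.5, "dz": 0, "rx": 0, "ry": 0, "rz": 0, "gripper": 0.6}, {"dx": -4, "dy": 3, "dz": 0, "rx": 0, "ry": 0, "rz": 0, "gripper": 0.6}, {"dx": -4, "dy": 3, "dz": 0, "rx": 0, "ry": 0, "rz": 0, "gripper": 0.6}, {"dx": -4, "dy": 3, "dz": 0, "rx": 0, "ry": 0, "rz": 0, "gripper": 0.6}])

```text
t: 5.88
eef_pos: [0.5618, 0.1384, 0.0545]
ee_rot: [3.141, -0.004, -2.448]
force: [-2.9, -6.8, 6.9]
width: 0.0351
gripper_force: 4.4
```

```bash
python3 -c "
from s import *
to(behind([.057,.035],30,.0375),.054,30);s=arm.get_state();print(s['force'].round(2),(R2.T@s['force'][:2]).round(2));lid([(300,210,390,245)])"
```

```text
t 5.88 jog dx -1 dy -2 dz 0 rz 0.01 tray now [0.0229 0.0172] z 0.054
[-2.86 -6.84  6.92] [-3.94 -6.29]
[339.6 227.5] [306 216  65  21 594] [0.0583 0.0976]
```

Call:
jog_arm(targets=[{"dx": 4, "dy": -1, "dz": 0, "rx": 0, "ry": 0, "rz": 0, "gripper": 0.6}, {"dx": 10, "dy": -1, "dz": 0, "rx": 0, "ry": 0, "rz": 0, "gripper": 0.6}, {"dx": 20, "dy": -1, "dz": 0, "rx": 0, "ry": 0, "rz": 0, "gripper": 0.6}, {"dx": 30, "dy": -1, "dz": -5, "rx": 0, "ry": 0, "rz": 0, "gripper": 0.6}, {"dx": 40, "dy": -1, "dz": -25, "rx": 0, "ry": 0, "rz": 0, "gripper": 0.6}, {"dx": 45, "dy": -1, "dz": -55, "rx": 0, "ry": 0, "rz": -0.05, "gripper": 0.6}, {"dx": 45, "dy": -1, "dz": -85, "rx": 0, "ry": 0, "rz": -0.15, "gripper": 0.6}, {"dx": 45, "dy": -1, "dz": -95, "rx": 0, "ry": 0, "rz": -0.25, "gripper": 0.6}])

```text
t: 6.6
eef_pos: [0.5304, 0.1108, 0.1543]
ee_rot: [-3.138, 0.005, -2.191]
force: [0.1, 0.3, -0.2]
width: 0.0348
gripper_force: 0.0
```

```bash
python3 -c "
from s import *
b=behind(np.array([-.0065,-.232]),50,.056);print(b,t2w(b));to(b,.149,50);lids('top');lids('scene')"
```

```text
[-0.04249611 -0.27489849] [ 0.54495563 -0.16044809]
t 6.6 jog dx 212 dy -170 dz 5 rz -0.09 tray now [-0.0126 -0.0049] z 0.154
top [200. 195.] 142 tray [0.0672 0.1076]
top [183. 201.] 292 tray [0.0564 0.1661]
top [305. 204.] 290 tray [-0.0102 -0.2323]
scene [246. 209.] 150 tray [-0.0035 -0.2308]
scene [318. 229.] 71 tray [0.0749 0.0284]
scene [362. 230.] 142 tray [0.0656 0.1705]
```

Call:
jog_arm(targets=[{"dx": 26, "dy": -21, "dz": 0, "rx": 0, "ry": 0, "rz": -0.01, "gripper": 0.6}, {"dx": 53, "dy": -43, "dz": 0, "rx": 0, "ry": 0, "rz": -0.02, "gripper": 0.6}, {"dx": 82, "dy": -66, "dz": 0, "rx": 0, "ry": 0, "rz": -0.04, "gripper": 0.6}, {"dx": 111, "dy": -89, "dz": 0, "rx": 0, "ry": 0, "rz": -0.05, "gripper": 0.6}, {"dx": 140, "dy": -112, "dz": 0, "rx": 0, "ry": 0, "rz": -0.06, "gripper": 0.6}, {"dx": 169, "dy": -135, "dz": 0, "rx": 0, "ry": 0, "rz": -0.07, "gripper": 0.6}, {"dx": 196, "dy": -157, "dz": 0, "rx": 0, "ry": 0, "rz": -0.09, "gripper": 0.6}, {"dx": 212, "dy": -170, "dz": 0, "rx": 0, "ry": 0, "rz": -0.09, "gripper": 0.6}])

```text
t: 7.37
eef_pos: [0.5416, -0.1635, 0.1485]
ee_rot: [3.14, -0.001, -2.11]
force: [-0.1, -0.2, 0.0]
width: 0.035
gripper_force: 0.0
```

```bash
python3 -c "
from s import *
b=behind(np.array([-.0068,-.2316]),50,.056);to(b,.054,50);lids('top');lids('scene')
f=grab('scene');c=f['frame'][170:270,190:400];cv2.imwrite('pics/s3c.png',cv2.resize(cv2.cvtColor(c,cv2.COLOR_RGB2BGR),None,fx=3.7,fy=3.7,interpolation=cv2.INTER_CUBIC))"
```

```text
t 7.37 jog dx -4 dy -1 dz 95 rz -0.00 tray now [-0.0463 -0.2774] z 0.149
top [202. 199.] 912 tray [0.0545 0.1017]
scene [247. 209.] 136 tray [-0.0057 -0.2311]
scene [321. 226.] 162 tray [0.0619 0.035 ]
scene [351. 228.] 362 tray [0.0601 0.1357]
```

View pics/s3c.png

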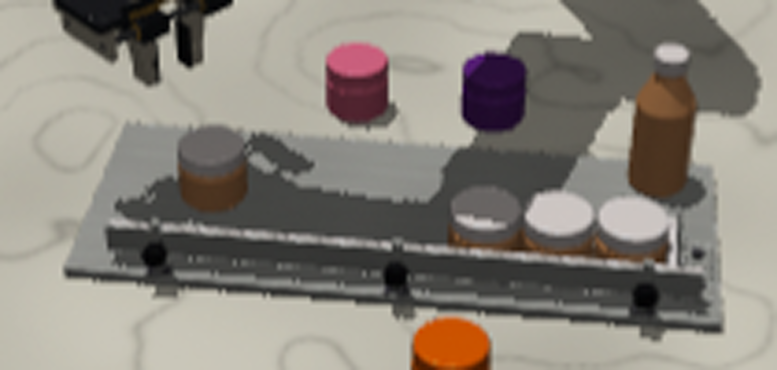

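Three jars now stand in line at crop (485,210), (558,215) and (632,220). Loose_2 is at (212,165) with the hand behind it, so I'm lowering.

Call:
jog_arm(targets=[{"dx": 0, "dy": 0, "dz": 12, "rx": 0, "ry": 0, "rz": 0, "gripper": 0.6}, {"dx": 0, "dy": 0, "dz": 28, "rx": 0, "ry": 0, "rz": 0, "gripper": 0.6}, {"dx": 0, "dy": -1, "dz": 45, "rx": 0, "ry": 0, "rz": 0, "gripper": 0.6}, {"dx": 0, "dy": -1, "dz": 62, "rx": 0, "ry": 0, "rz": 0, "gripper": 0.6}, {"dx": 0, "dy": -1, "dz": 78, "rx": 0, "ry": 0, "rz": 0, "gripper": 0.6}, {"dx": 0, "dy": -1, "dz": 89, "rx": 0, "ry": 0, "rz": 0, "gripper": 0.6}, {"dx": 0, "dy": -1, "dz": 94, "rx": 0, "ry": 0, "rz": 0, "gripper": 0.6}, {"dx": 0, "dy": -1, "dz": 95, "rx": 0, "ry": 0, "rz": 0, "gripper": 0.6}])

```text
t: 8.18
eef_pos: [0.543, -0.1607, 0.0534]
ee_rot: [3.14, -0.001, -2.107]
force: [0.2, -0.4, 0.1]
width: 0.0351
gripper_force: 0.0
```

```bash
python3 -c "
from s import *
to(behind([.053,-.16],50,.0375),.054,50)"
```

```text
t 8.18 jog dx -113 dy -1 dz -1 rz -0.00 tray now [-0.0445 -0.2748] z 0.053
```

Call:
jog_arm(targets=[{"dx": -6, "dy": 0, "dz": 0, "rx": 0, "ry": 0, "rz": 0, "gripper": 0.6}, {"dx": -12, "dy": 0, "dz": 0, "rx": 0, "ry": 0, "rz": 0, "gripper": 0.6}, {"dx": -17, "dy": 0, "dz": 0, "rx": 0, "ry": 0, "rz": 0, "gripper": 0.6}, {"dx": -22, "dy": 0, "dz": 0, "rx": 0, "ry": 0, "rz": 0, "gripper": 0.6}, {"dx": -28, "dy": 0, "dz": 0, "rx": 0, "ry": 0, "rz": 0, "gripper": 0.6}, {"dx": -34, "dy": 0, "dz": 0, "rx": 0, "ry": 0, "rz": 0, "gripper": 0.6}, {"dx": -40, "dy": 0, "dz": 0, "rx": 0, "ry": 0, "rz": 0, "gripper": 0.6}, {"dx": -46, "dy": 0, "dz": 0, "rx": 0, "ry": 0, "rz": 0, "gripper": 0.6}])

```text
t: 8.85
eef_pos: [0.5677, -0.1213, 0.0548]
ee_rot: [-3.141, -0.0, -2.107]
force: [-1.8, -2.6, 3.2]
width: 0.0355
gripper_force: 1.9
```

Call:
jog_arm(targets=[{"dx": -6, "dy": 0, "dz": 0, "rx": 0, "ry": 0, "rz": 0, "gripper": 0.6}, {"dx": -12, "dy": 0, "dz": 0, "rx": 0, "ry": 0, "rz": 0, "gripper": 0.6}, {"dx": -18, "dy": 0, "dz": 0, "rx": 0, "ry": 0, "rz": 0, "gripper": 0.6}, {"dx": -24, "dy": 0, "dz": 0, "rx": 0, "ry": 0, "rz": 0, "gripper": 0.6}, {"dx": -30, "dy": 0, "dz": 0, "rx": 0, "ry": 0, "rz": 0, "gripper": 0.6}, {"dx": -36, "dy": 0, "dz": 0, "rx": 0, "ry": 0, "rz": 0, "gripper": 0.6}, {"dx": -42, "dy": 0, "dz": 0, "rx": 0, "ry": 0, "rz": 0, "gripper": 0.6}, {"dx": -48, "dy": 0, "dz": 0, "rx": 0, "ry": 0, "rz": 0, "gripper": 0.6}])

```text
t: 9.52
eef_pos: [0.5921, -0.0799, 0.0545]
ee_rot: [3.142, -0.0, -2.107]
force: [-2.5, -3.6, 5.1]
width: 0.0353
gripper_force: 2.2
```

```bash
python3 -c "
from s import *
s=arm.get_state();print((R2.T@s['force'][:2]).round(2))
to(behind([.056,-.155],50,.0375),.054,50);to(behind([.057,-.037],50,.0375),.054,50);lid([(230,195,310,245)])"
```

```text
[-3.03 -3.14]
t 9.52 jog dx -24 dy 1 dz 1 rz -0.00 tray now [ 0.0171 -0.2032] z 0.055
t 9.52 jog dx -115 dy 76 dz 1 rz -0.00 tray now [ 0.0171 -0.2032] z 0.055
[259.1 218.2] [243 209  27  17 214] [ 0.0419 -0.1773]
```

Call:
jog_arm(targets=[{"dx": -6, "dy": 0, "dz": 0, "rx": 0, "ry": 0, "rz": 0, "gripper": 0.6}, {"dx": -12, "dy": 0, "dz": 0, "rx": 0, "ry": 0, "rz": 0, "gripper": 0.6}, {"dx": -17, "dy": 0, "dz": 0, "rx": 0, "ry": 0, "rz": 0, "gripper": 0.6}, {"dx": -20, "dy": 0, "dz": 0, "rx": 0, "ry": 0, "rz": 0, "gripper": 0.6}, {"dx": -24, "dy": 2, "dz": 0, "rx": 0, "ry": 0, "rz": 0, "gripper": 0.6}, {"dx": -28, "dy": 4.5, "dz": 0, "rx": 0, "ry": 0, "rz": 0, "gripper": 0.6}, {"dx": -32, "dy": 8, "dz": 0, "rx": 0, "ry": 0, "rz": 0, "gripper": 0.6}, {"dx": -36, "dy": 11, "dz": 0, "rx": 0, "ry": 0, "rz": 0, "gripper": 0.6}])

```text
t: 10.23
eef_pos: [0.6006, -0.0433, 0.0545]
ee_rot: [3.142, 0.0, -2.107]
force: [0.4, -1.0, -0.1]
width: 0.0349
gripper_force: 0.6
```

```bash
python3 -c "
from s import *
s=arm.get_state();print((R2.T@s['force'][:2]).round(2))
to(behind([.057,-.037],50,.0375),.054,50);lid([(230,195,315,245)])"
```

```text
[ 0.19 -1.02]
t 10.23 jog dx -79 dy 65 dz 0 rz -0.00 tray now [ 0.0315 -0.1684] z 0.054
[268.2 221.8] [253 213  26  17 216] [ 0.0584 -0.143 ]
[313.  226.7] [311 222   4  10  26] [0.0636 0.01  ]
```

Call:
jog_arm(targets=[{"dx": -4.6, "dy": 3.8, "dz": 0, "rx": 0, "ry": 0, "rz": 0, "gripper": 0.6}, {"dx": -9.2, "dy": 7.6, "dz": 0, "rx": 0, "ry": 0, "rz": 0, "gripper": 0.6}, {"dx": -13.8, "dy": 11.4, "dz": 0, "rx": 0, "ry": 0, "rz": 0, "gripper": 0.6}, {"dx": -18.4, "dy": 15.2, "dz": 0, "rx": 0, "ry": 0, "rz": 0, "gripper": 0.6}, {"dx": -23, "dy": 19, "dz": 0, "rx": 0, "ry": 0, "rz": 0, "gripper": 0.6}, {"dx": -27.6, "dy": 22.8, "dz": 0, "rx": 0, "ry": 0, "rz": 0, "gripper": 0.6}, {"dx": -32.2, "dy": 26.6, "dz": 0, "rx": 0, "ry": 0, "rz": 0, "gripper": 0.6}, {"dx": -36.8, "dy": 30.4, "dz": 0, "rx": 0, "ry": 0, "rz": 0, "gripper": 0.6}])

```text
t: 10.95
eef_pos: [0.5903, 0.0012, 0.0544]
ee_rot: [3.138, -0.006, -2.108]
force: [-8.2, -15.0, 8.7]
width: 0.0352
gripper_force: 7.9
```

```bash
python3 -c "
from s import *
s=arm.get_state();print((R2.T@s['force'][:2]).round(2))
to(behind([.057,-.037],50,.0375),.054,50);lid([(230,195,315,245)])"
```

```text
[-10.5  -13.47]
t 10.95 jog dx -46 dy 34 dz 0 rz -0.00 tray now [ 0.0286 -0.1228] z 0.054
[281.4 222.6] [267 213  25  18 215] [ 0.0567 -0.0978]
[313.2 226.2] [312 222   3   9  22] [0.0627 0.0103]
```

Call:
jog_arm(targets=[{"dx": 1.5, "dy": 1.7, "dz": 0, "rx": 0, "ry": 0, "rz": 0, "gripper": 0.6}, {"dx": 2.9, "dy": 3.4, "dz": 0, "rx": 0, "ry": 0, "rz": 0, "gripper": 0.6}, {"dx": 0.6, "dy": 5.3, "dz": 0, "rx": 0, "ry": 0, "rz": 0, "gripper": 0.6}, {"dx": -2.5, "dy": 7.9, "dz": 0, "rx": 0, "ry": 0, "rz": 0, "gripper": 0.6}, {"dx": -5.5, "dy": 10.5, "dz": 0, "rx": 0, "ry": 0, "rz": 0, "gripper": 0.6}, {"dx": -8.6, "dy": 13, "dz": 0, "rx": 0, "ry": 0, "rz": 0, "gripper": 0.6}, {"dx": -11.6, "dy": 15.6, "dz": 0, "rx": 0, "ry": 0, "rz": 0, "gripper": 0.6}, {"dx": -14.7, "dy": 18.2, "dz": 0, "rx": 0, "ry": 0, "rz": 0, "gripper": 0.6}])

```text
t: 11.67
eef_pos: [0.5814, 0.0222, 0.0544]
ee_rot: [3.137, -0.008, -2.108]
force: [-12.5, -19.8, 14.1]
width: 0.0352
gripper_force: 10.9
```

```bash
python3 -c "
from s import *
s=arm.get_state();print((R2.T@s['force'][:2]).round(2))
to(behind([.057,-.037],50,.0375),.054,50);lid([(230,195,315,245)])
f=grab('scene');c=f['frame'][180:260,220:380];cv2.imwrite('pics/s4c.png',cv2.resize(cv2.cvtColor(c,cv2.COLOR_RGB2BGR),None,fx=5,fy=5,interpolation=cv2.INTER_CUBIC))"
```

```text
[-15.55 -17.47]
t 11.67 jog dx -33 dy 15 dz 0 rz -0.00 tray now [ 0.0233 -0.1006] z 0.054
[287.5 223.2] [273 213  25  18 208] [ 0.0572 -0.0771]
[313.2 226.4] [312 222   3  10  23] [0.0635 0.0105]
```

View pics/s4c.png

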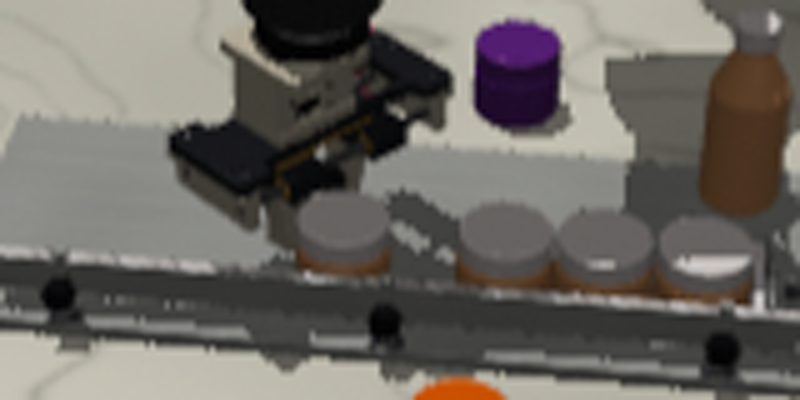

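Loose_2 sits on the rail at crop (343,230) and the row at (505,240) onward is intact. The cradle angle is too oblique and presses the jar into the rail, so I'll back off, turn the cradle more along the row and carry on.

Call:
jog_arm(targets=[{"dx": 5, "dy": 0, "dz": 0, "rx": 0, "ry": 0, "rz": 0, "gripper": 0.6}, {"dx": 10, "dy": 0, "dz": 0, "rx": 0, "ry": 0, "rz": 0, "gripper": 0.6}, {"dx": 16, "dy": 0, "dz": 0, "rx": 0, "ry": 0, "rz": 0, "gripper": 0.6}, {"dx": 21, "dy": 0, "dz": 0, "rx": 0, "ry": 0, "rz": 0, "gripper": 0.6}, {"dx": 22, "dy": 0, "dz": 0, "rx": 0, "ry": 0, "rz": -0.05, "gripper": 0.6}, {"dx": 22, "dy": 0, "dz": 0, "rx": 0, "ry": 0, "rz": -0.15, "gripper": 0.6}, {"dx": 22, "dy": 0, "dz": 0, "rx": 0, "ry": 0, "rz": -0.25, "gripper": 0.6}, {"dx": 22, "dy": 0, "dz": 0, "rx": 0, "ry": 0, "rz": -0.26, "gripper": 0.6}])

```text
t: 12.43
eef_pos: [0.5743, 0.0064, 0.0546]
ee_rot: [-3.141, 0.0, -1.842]
force: [-0.6, 0.3, -0.1]
width: 0.0351
gripper_force: 0.0
```

```bash
python3 -c "
from s import *
s=arm.get_state();print((R2.T@s['force'][:2]).round(2),s['q'].round(2))
lid([(230,195,315,245)])
for r in(.05,.0375):to(behind([.057,-.077],65,r),.054,65)"
```

```text
[-0.52  0.4 ] [ 0.35  0.39 -0.44 -0.   -0.73 -0.62]
[288.3 224.1] [279 218  19  13 183] [ 0.0615 -0.0738]
[313.1 226.2] [311 222   4   9  23] [0.0623 0.01  ]
t 12.48 jog dx -3 dy -23 dz 1 rz -0.00 tray now [ 0.0136 -0.115 ] z 0.055
t 12.48 jog dx -15 dy -23 dz 1 rz -0.00 tray now [ 0.0136 -0.115 ] z 0.055
```

Call:
jog_arm(targets=[{"dx": 0, "dy": -7, "dz": 0, "rx": 0, "ry": 0, "rz": 0, "gripper": 0.6}, {"dx": 0, "dy": -14, "dz": 0, "rx": 0, "ry": 0, "rz": 0, "gripper": 0.6}, {"dx": 0, "dy": -20, "dz": 0, "rx": 0, "ry": 0, "rz": 0, "gripper": 0.6}, {"dx": 0, "dy": -22, "dz": 0, "rx": 0, "ry": 0, "rz": 0, "gripper": 0.6}, {"dx": -5, "dy": -22, "dz": 0, "rx": 0, "ry": 0, "rz": 0, "gripper": 0.6}, {"dx": -10, "dy": -22, "dz": 0, "rx": 0, "ry": 0, "rz": 0, "gripper": 0.6}, {"dx": -14, "dy": -22, "dz": 0, "rx": 0, "ry": 0, "rz": 0, "gripper": 0.6}, {"dx": -16, "dy": -22, "dz": 0, "rx": 0, "ry": 0, "rz": 0, "gripper": 0.6}])

```text
t: 13.15
eef_pos: [0.5997, 0.0165, 0.0546]
ee_rot: [-3.142, 0.0, -1.846]
force: [0.3, 0.5, -0.6]
width: 0.0351
gripper_force: 0.0
```

```bash
python3 -c "
from s import *
s=arm.get_state();print((R2.T@s['force'][:2]).round(2))
lid([(230,195,315,245)])
for y in(-.074,-.033):to(behind([.057,y],65,.0375),.054,65)"
```

```text
[0.34 0.44]
[288.  223.9] [275 214  23  17 185] [ 0.0607 -0.0747]
t 13.2 jog dx -1 dy -0 dz 1 rz -0.00 tray now [ 0.0405 -0.1091] z 0.055
t 13.2 jog dx -38 dy 17 dz 1 rz -0.00 tray now [ 0.0405 -0.1091] z 0.055
```

Call:
jog_arm(targets=[{"dx": -4, "dy": 2, "dz": 0, "rx": 0, "ry": 0, "rz": 0, "gripper": 0.6}, {"dx": -8, "dy": 4, "dz": 0, "rx": 0, "ry": 0, "rz": 0, "gripper": 0.6}, {"dx": -12, "dy": 6, "dz": 0, "rx": 0, "ry": 0, "rz": 0, "gripper": 0.6}, {"dx": -16, "dy": 8, "dz": 0, "rx": 0, "ry": 0, "rz": 0, "gripper": 0.6}, {"dx": -20, "dy": 10, "dz": 0, "rx": 0, "ry": 0, "rz": 0, "gripper": 0.6}, {"dx": -23, "dy": 11, "dz": 0, "rx": 0, "ry": 0, "rz": 0, "gripper": 0.6}, {"dx": -26, "dy": 12.5, "dz": 0, "rx": 0, "ry": 0, "rz": 0, "gripper": 0.6}, {"dx": -28, "dy": 13.5, "dz": 0, "rx": 0, "ry": 0, "rz": 0, "gripper": 0.6}])

```text
t: 13.87
eef_pos: [0.5942, 0.0468, 0.0546]
ee_rot: [-3.142, 0.0, -1.847]
force: [-0.2, -0.8, 0.5]
width: 0.0352
gripper_force: 0.6
```

```bash
python3 -c "
from s import *
s=arm.get_state();print((R2.T@s['force'][:2]).round(2))
lid([(230,195,390,245)])
for y in(-.031,):to(behind([.057,y],65,.0375),.054,65)"
```

```text
[-0.31 -0.77]
[368.7 208.6] [361 205  17   7  48] [-0.0618  0.1948]
[297.4 225.1] [285 219  22  13 173] [ 0.0628 -0.0429]
[340.6 227.9] [312 221  59  16 561] [0.0604 0.1012]
t 13.92 jog dx -13 dy 5 dz 1 rz -0.00 tray now [ 0.0399 -0.0783] z 0.055
```

Call:
jog_arm(targets=[{"dx": -3, "dy": 1.4, "dz": 0, "rx": 0, "ry": 0, "rz": 0, "gripper": 0.6}, {"dx": -6, "dy": 2.8, "dz": 0, "rx": 0, "ry": 0, "rz": 0, "gripper": 0.6}, {"dx": -8, "dy": 3.6, "dz": 0, "rx": 0, "ry": 0, "rz": 0, "gripper": 0.6}, {"dx": -10, "dy": 4.4, "dz": 0, "rx": 0, "ry": 0, "rz": 0, "gripper": 0.6}, {"dx": -11, "dy": 4.8, "dz": 0, "rx": 0, "ry": 0, "rz": 0, "gripper": 0.6}, {"dx": -12, "dy": 5, "dz": 0, "rx": 0, "ry": 0, "rz": 0, "gripper": 0.6}, {"dx": -12.5, "dy": 5, "dz": 0, "rx": 0, "ry": 0, "rz": 0, "gripper": 0.6}, {"dx": -12.5, "dy": 5, "dz": 0, "rx": 0, "ry": 0, "rz": 0, "gripper": 0.6}])

```text
t: 14.58
eef_pos: [0.5927, 0.0598, 0.0545]
ee_rot: [3.141, -0.0, -1.847]
force: [-0.8, -0.5, -0.0]
width: 0.0352
gripper_force: 0.5
```

```bash
python3 -c "
from s import *
s=arm.get_state();print((R2.T@s['force'][:2]).round(2))
lid([(230,195,390,245)])
for y in(-.031,):to(behind([.057,y],65,.0375),.054,65)"
```

```text
[-0.88 -0.33]
[368.5 208.6] [361 205  17   7  50] [-0.0623  0.1942]
[331.9 227.4] [289 219  82  18 740] [0.061  0.0722]
t 14.63 jog dx -1 dy -0 dz 1 rz -0.00 tray now [ 0.0406 -0.0654] z 0.055
```

Near contact. A final gentle press along the cradle axis should seat it.

Call:
jog_arm(targets=[{"dx": -0.7, "dy": 0.1, "dz": 0, "rx": 0, "ry": 0, "rz": 0, "gripper": 0.6}, {"dx": -1.4, "dy": 0.2, "dz": 0, "rx": 0, "ry": 0, "rz": 0, "gripper": 0.6}, {"dx": -2, "dy": 0.3, "dz": 0, "rx": 0, "ry": 0, "rz": 0, "gripper": 0.6}, {"dx": -2.6, "dy": 0.3, "dz": 0, "rx": 0, "ry": 0, "rz": 0, "gripper": 0.6}, {"dx": -3.2, "dy": 0.3, "dz": 0, "rx": 0, "ry": 0, "rz": 0, "gripper": 0.6}, {"dx": -3.6, "dy": 0.3, "dz": 0, "rx": 0, "ry": 0, "rz": 0, "gripper": 0.6}, {"dx": -4, "dy": 0.3, "dz": 0, "rx": 0, "ry": 0, "rz": 0, "gripper": 0.6}, {"dx": -4, "dy": 0.3, "dz": 0, "rx": 0, "ry": 0, "rz": 0, "gripper": 0.6}])

```text
t: 15.3
eef_pos: [0.5925, 0.0618, 0.0545]
ee_rot: [3.14, -0.003, -1.847]
force: [-1.8, -10.1, 3.7]
width: 0.0352
gripper_force: 4.3
```

```bash
python3 -c "
from s import *
s=arm.get_state();print((R2.T@s['force'][:2]).round(2))
for y in(-.031,):to(behind([.057,y],65,.0375),.054,65)"
```

```text
[-3.41 -9.62]
t 15.3 jog dx 1 dy -1 dz 1 rz -0.00 tray now [ 0.0407 -0.0634] z 0.055
```

Call:
jog_arm(targets=[{"dx": 2, "dy": 0, "dz": 0, "rx": 0, "ry": 0, "rz": 0, "gripper": 0.6}, {"dx": 6, "dy": 0, "dz": 0, "rx": 0, "ry": 0, "rz": 0, "gripper": 0.6}, {"dx": 14, "dy": 0, "dz": 0, "rx": 0, "ry": 0, "rz": 0, "gripper": 0.6}, {"dx": 24, "dy": 2, "dz": 0, "rx": 0, "ry": 0, "rz": 0, "gripper": 0.6}, {"dx": 36, "dy": 4, "dz": 0, "rx": 0, "ry": 0, "rz": 0, "gripper": 0.6}, {"dx": 42, "dy": 6, "dz": -20, "rx": 0, "ry": 0, "rz": 0, "gripper": 0.6}, {"dx": 46, "dy": 6, "dz": -55, "rx": 0, "ry": 0, "rz": 0, "gripper": 0.6}, {"dx": 50, "dy": 6, "dz": -90, "rx": 0, "ry": 0, "rz": 0, "gripper": 0.6}])

```text
t: 15.97
eef_pos: [0.5724, 0.0157, 0.1445]
ee_rot: [3.139, -0.002, -1.847]
force: [1.9, 0.7, -0.5]
width: 0.0352
gripper_force: 0.0
```

Call:
jog_arm(targets=[{"dx": 30, "dy": 0, "dz": -30, "rx": 0, "ry": 0, "rz": 0, "gripper": 0.6}, {"dx": 65, "dy": 0, "dz": -45, "rx": 0, "ry": 0, "rz": 0, "gripper": 0.6}, {"dx": 100, "dy": 0, "dz": -60, "rx": 0, "ry": 0, "rz": 0, "gripper": 0.6}, {"dx": 135, "dy": 0, "dz": -75, "rx": 0, "ry": 0, "rz": 0, "gripper": 0.6}, {"dx": 170, "dy": 0, "dz": -80, "rx": 0, "ry": 0, "rz": 0, "gripper": 0.6}, {"dx": 200, "dy": 0, "dz": -80, "rx": 0, "ry": 0, "rz": 0, "gripper": 0.6}, {"dx": 220, "dy": 0, "dz": -80, "rx": 0, "ry": 0, "rz": 0, "gripper": 0.6}, {"dx": 230, "dy": 0, "dz": -80, "rx": 0, "ry": 0, "rz": 0, "gripper": 0.6}])

```text
t: 16.63
eef_pos: [0.5098, -0.2067, 0.2247]
ee_rot: [-3.141, 0.0, -1.849]
force: [-0.1, -0.1, 0.1]
width: 0.0349
gripper_force: 0.0
```

```bash
python3 -c "
from s import *
f=grab('top');c=f['frame'][150:270,150:340]
cv2.imwrite('pics/t5.png',cv2.resize(cv2.cvtColor(c,cv2.COLOR_RGB2BGR),None,fx=4.2,fy=4.2,interpolation=cv2.INTER_CUBIC))
g=cv2.medianBlur(cv2.cvtColor(cv2.resize(f['frame'][180:240,160:260],None,fx=4,fy=4,interpolation=cv2.INTER_CUBIC),cv2.COLOR_RGB2GRAY),5)
h=cv2.HoughCircles(g,cv2.HOUGH_GRADIENT,1,60,param1=80,param2=12,minRadius=34,maxRadius=44)
for x,y,r in sorted(h[0].tolist()):
  print(r,w2t(onz(f,[((x+.5)/4-.5+160,(y+.5)/4-.5+180)],.074)[0][:2]).round(4))
lids('top');lids('scene');print(arm.get_state()['force'])"
```

```text
43.400001525878906 [0.0548 0.1604]
42.29999923706055 [0.0534 0.0967]
36.599998474121094 [0.056  0.0365]
37.20000076293945 [ 0.0552 -0.0293]
top [212. 197.] 1212 tray [0.0544 0.0707]
scene [301. 225.] 168 tray [ 0.0619 -0.0294]
scene [321. 226.] 172 tray [0.0617 0.0367]
scene [341. 228.] 179 tray [0.0601 0.1023]
scene [361. 229.] 186 tray [0.06   0.1689]
[ 0.27534204 -0.15693941 -0.97880261]
```

View pics/t5.png

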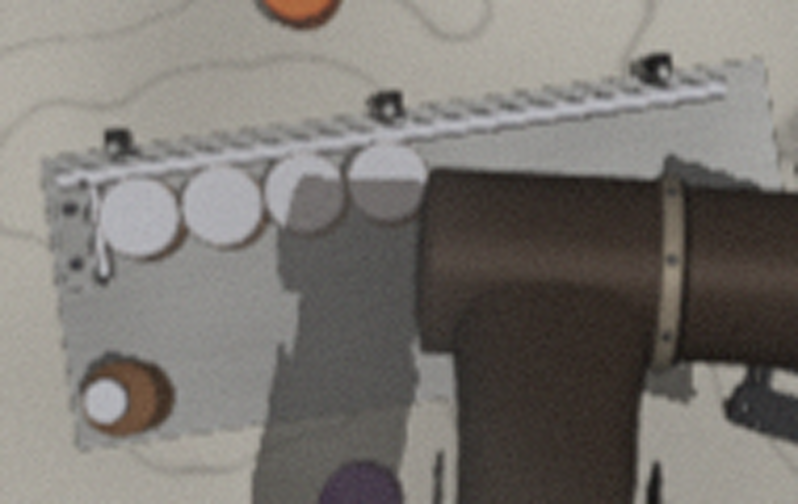

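The top view shows four lids closed up at (140,218), (223,207), (305,193) and (387,182), along the rail and against the stop. Lid spacings measured in the scene view are 66.6, 65.6 and 66.1 mm, the bottle hasn't moved, and the hand is clear. I'm handing in.

```bash
python3 -c "
from station import arm
print(arm.job_done())"
```

```text
the job is handed in; nothing more can be done
None
```

I pushed both loose jars into line: the final images show all four close up against the rail and the end stop, with the bottle undisturbed and the hand clear, and I handed the job in at about 17 s. One stretch of the second push pressed harder than gentle, reaching about 27 N at the wrist, before I changed the angle.

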